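Refill the roller box from the scoop

ROBOT

A 6-joint arm with a two-finger parallel gripper is mounted at the origin on a cart in front of the work surface, level with it; the furniture and walls round the work are solid. World frame = base frame: x ahead of the robot, y to its left, z up, the work surface at z = 0. Lengths are in m, angles in rad, forces in N, time in s.
With the tool pointing down it reaches from about 0.3 to 0.875 m from the base axis. Payload 6.4 kg.
Tool frame: the origin (TCP) lies at the very end of the fingers, on their centre line; the grasp point (between the pads) lies 19 mm behind it; z points along the fingers, y is the line along which they close (so a half turn about z gives the same grasp; the last joint's range is limited). The gripper opens to 85 mm and grips with 20 to 120 N. Pads are 22 mm wide; open, the fingers measure 114 mm over their backs; the gripper's body (76 mm by 85 mm) begins 54 mm behind the grasp point. The pads swing forward as they close: fully open they stand 13 mm farther back than shut.
Start: joints at [-1.34, 0.181, 1.607, -0, 1.354, -0.206], TCP at [0.243, -0.521, 0.231] pointing down, gripper open.
Joint ranges: [-2.99, 2.99], [-0.89, 2.07], [0.3, 2.58], [-1.14, 4.28], [0, 2.63], [-3.12, 3.12]. Speed limits (rad/s): [2.57, 2.57, 3.01, 3.14, 3.14, 3.14].

INTERFACE

Orientations are given as a unit quaternion [w, x, y, z].
In Python, from bench import ctrl, camera, calibration, order, outline_of gives the robot as it stands.
- The arm moves only by the tool move_arm, never from a script. Its argument "series" is a list that holds one entry, the list of rows, each a list of 5 numbers: the opening, from 0 (shut) to 1 (fully open), then the shift along the tool's x, y, z in mm, then the turn about the tool's z in rad. A call has exactly 10 rows; each row is the pose to reach, as a shift and turn from the pose commanded when the call began, along the tool's axes at that moment; what a row does not reach only later rows make up. A row lasts 1/12 s, in which the tool goes at most 41.7 mm and 7.16 degrees, less where a joint would pass 70% of its speed; a pose out of reach is approached as far as the arm can. A call with a gripper value outside its range is refused whole. The fingers move at their own pace and stop on an object; the grip force is fixed at half the most. Time passes only in rows, so rows that repeat a pose let the fingers close, or fill a call up. It gives the time, the measured TCP pose, the force, the opening and the grip force at its end, in the units of the state.
- ctrl.get_obs(): the state, without advancing time (a new reading comes with each control period).
- camera(name): name is "scene" or "top" or "wrist"; returns (picture, depth): 400x640x3 uint8, blue, green, red; 400x640 float32, m along the optical axis (not along the pixel's ray), 0 where there is no reading.
- calibration(name): a dict with "intrinsics" (3x3 intrinsics, pixels), "rvec" (rotation vector, rad) and "tvec" (3), from world to camera coordinates, as OpenCV has them. Camera axes: x right, y down, z forward; pixel columns grow to the right and rows downward; lengths in m; the calibration is good to about 2 mm. A picture is of the moment at which its call begins: read the wrist's pose just before it. calibration takes no time and is no camera call; for the wrist camera it gives the pose at the moment of the call.
- order.hand_in(): hands the job in; it is judged then, once.
Trained networks look in the newest picture that a camera, given by its name, has taken for a name from the list of things; names that differ only in an ending like _2 or _b are one class to them, and where a whole thing is asked for, a point or a joint stands for the part that bears it (a point fixed in the world has none). Each returns a list of dicts, best first, with "conf" (0 to 1); they miss things now and then, are a little off and sometimes report something else, mostly with a low value. They report only what shows in the picture. A call takes as long as a camera call. They do not tell look-alikes from the thing itself.
- outline_of(target, camera): "region" (400x640 bool, what is visible of it) and "bbox" ([centre column, centre row, width, height] in pixels, round what is visible of it).
The state is a dict: "time_s": time; "q": joint angles; "dq": joint speeds; "joint_efforts": joint torques, N m; "eef_pos": TCP position; "eef_rot": TCP orientation; "wrist_force": force on the tool from outside, world axes, zero at the start; "torque": the same for the moment, N m; "opening": opening from 0.0 (shut) to 1.0 (fully open); "grasp_force": force on a finger pad.
Only numpy, scipy, OpenCV 4.12 (cv2) and the standard library are available. Lean on these libraries where they do the work, as an engineer would, in place of code of your own. Each camera call takes 0.05 s, during which the arm holds its last target. There are 200 camera calls.

TASK

Pull the cover of the wooden box fully open by its knob, then tip all three steel rollers out of the scoop into the box: bring the scoop's lip down close over the open box before you tip, so that no roller can bounce out. Then set the empty scoop down flat where it stood and slide the box cover fully shut; leave the other things on the bench alone.

Things in the scene. Friction and masses are not known exactly. Their poses are not given: they have to be found in the camera images.
- roller_box: Open wooden box with a sliding plywood cover, screwed to the bench. 136 mm long (x), 140 wide (y), walls 8 mm, inner floor 6 mm above the bench; flat steel feet stick out 21 mm at both y sides. Side walls (+y, -y) are highest, 82 mm, 124 mm apart; back wall (+x) 76 high, front wall (-x) 70. Origin: centre of its underside. Its -x points roughly to the robot.
- box_cover (a joint): Travel of the cover in m: 0 = shut, 0.10 = fully open at its stop (may start a little ajar). It opens along the box's -x, over the front wall; open, the clear mouth is about 96 (x) by 124 mm (y), at the back of the box. Needs about 2 N, stays where it is left. Cover top 77 mm above the bench.
- cover_knob (a point): Grip point on the cover's dark wooden bar knob: 22 mm along the box's x, 46 mm along its y, rising from 77 to 105 mm above the bench. The point is on its centre line, 97 mm above the bench; with the cover shut it lies 30.5 mm toward +x of the box's centre.
- box_mouth (a point): Point fixed to the box, centre of the mouth that the open cover leaves: 10 mm toward +x of the box's centre, 82 mm above the bench (level with the side walls' tops).
- scoop: Sheet-steel scoop flat on the bench, 0.25 kg, 84 mm wide (y), x from -85 to +81 mm; origin on its underside, z up. Open nose at -x, starting roughly toward the robot; other walls 40 mm high. Floor 3 mm thick, level from x = +74 to -15 mm, then a ramp of 17 degrees up to the lip keeps the rollers in while it is level. With its nose tipped down about 45 degrees all roll out.
- scoop_grip (a point): Grip point on the scoop's black handle, a straight bar along the scoop's x over the pan: 16 mm wide (y), 75 to 95 mm above the underside, x from -21 to +81 mm, held by a steel strap at the back, front end free. The point is at x = +20, y = 0, z = +85 mm in the scoop's frame, about above the centre of mass.
- scoop_lip (a point): Middle of the upper edge of the scoop's open lip: x = -85, y = 0, z = +24.5 mm in the scoop's frame.
- roller_1: One of three equal steel rollers, cylinder 26 mm in diameter, 60 mm long, about 0.12 kg, starting in the scoop, lying across it (axis along the scoop's y). Origin at its centre; y is its axis.
- roller_2: One of three equal steel rollers, cylinder 26 mm in diameter, 60 mm long, about 0.12 kg, starting in the scoop, lying across it (axis along the scoop's y). Origin at its centre; y is its axis.
- roller_3: One of three equal steel rollers, cylinder 26 mm in diameter, 60 mm long, about 0.12 kg, starting in the scoop, lying across it (axis along the scoop's y). Origin at its centre; y is its axis.
- wax_tin: Bystander, loose, not to be disturbed: yellow and cream round tin, 70 mm wide, 62 high. Origin at the centre of its underside.
- masking_tape_roll: Bystander, loose, not to be disturbed: cream roll of masking tape lying flat, 104 mm wide, 25 high. Origin at the centre of its underside.
- screw_jar: Bystander, loose, not to be disturbed: clear jar of screws with a grey lid, 60 mm wide, 86 high. Origin at the centre of its underside.
- pvc_tape: Bystander, loose, not to be disturbed: black roll of tape lying flat, 68 mm wide, 19 high. Origin at the centre of its underside.
Things that resemble listed ones, but are neither listed nor needed, are in the scene too. What is shaped like the roller_3 but green or yellow is not meant.

How it is judged:
By the outcome, as a careful person would: the job done as asked, in the order asked, and still so for the second after the job is handed in, with the robot touching nothing.
It also fails if it takes over 72 s, if anything falls off the work surface, if the arm or the gripper's body presses on something with over 40 N, if the wrist force passes 120 N, or if a joint passes its speed limit or range.

## Working session

There is one attempt and no reset: what is moved stays moved. The work goes in short steps, Python scripts to look and compute and a tool call to move; the robot and the scene stay as the last step left them, time stands still between calls to the robot, and variables do not carry over. Pictures are saved under pics/ and viewed, at most 10 in all, crops included, and the job is handed in when it is done.

Besides the shell and the picture viewer there is one more tool, called after ">>>" as name(argument=value, ...), one argument or row to a line, values as JSON. move_arm: Moves the arm, as the interface text tells. Its arguments: {"type":"object","properties":{"series":{"type":"array","items":{"type":"array","items":{"type":"array","items":{"type":"number"}}}}},"required":["series"]}

```bash
ls; mkdir -p pics
python3 - <<'E'
from bench import ctrl,camera,calibration
import cv2,numpy as np
o=ctrl.get_obs();print({k:np.round(v,3) for k,v in o.items()})
for n in("scene","top"):
    p,d=camera(n);cv2.imwrite(f"pics/{n}0.png",p);np.save(f"pics/{n}0.npy",d)
    c=calibration(n);print(n,c)
E
```

```text
pics
{'time_s': np.float64(0.0), 'q': array([-1.34 ,  0.182,  1.608, -0.   ,  1.354, -0.206]), 'dq': array([-0.   , -0.001, -0.001, -0.001, -0.001,  0.   ]), 'joint_efforts': array([-2.0000e-03, -4.4487e+01, -3.5134e+01, -0.0000e+00,  9.0000e-03,
       -0.0000e+00]), 'eef_pos': array([ 0.243, -0.52 ,  0.23 ]), 'eef_rot': array([-0.001,  0.976,  0.217, -0.   ]), 'wrist_force': array([ 0.079,  0.254, -0.244]), 'torque': array([-0.004,  0.012, -0.015]), 'grasp_force': np.float64(0.0), 'opening': np.float64(1.001)}
scene {'intrinsics': array([[493.31776807,   0.        , 319.16700568],
       [  0.        , 493.31776807, 196.07883626],
       [  0.        ,   0.        ,   1.        ]]), 'rvec': array([ 0.79398142, -2.53957301,  1.18105315]), 'tvec': array([0.43615394, 0.32747107, 1.07086096])}
top {'intrinsics': array([[478.45201356,   0.        , 309.00358519],
       [  0.        , 478.45201356, 196.17907899],
       [  0.        ,   0.        ,   1.        ]]), 'rvec': array([ 2.14647445, -2.19755126,  0.06992582]), 'tvec': array([-0.03058855,  0.58685267,  1.18965768])}
```

View pics/top0.png

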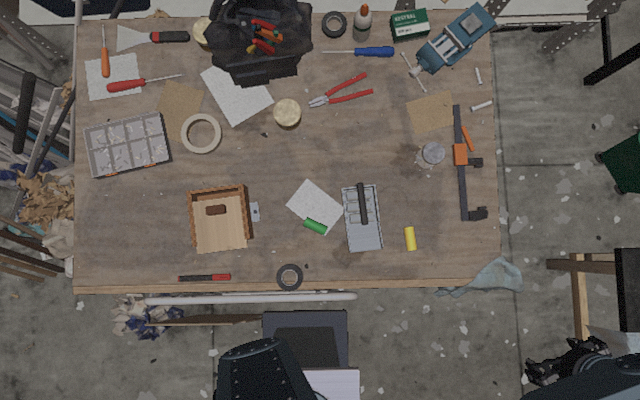

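View pics/scene0.png

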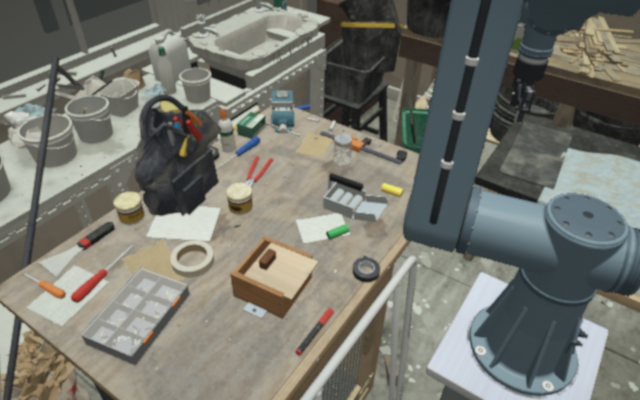

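The top view shows the box at about (220,218), with its knob at (216,210). The scoop is at (363,217), nose down toward the robot, with its black handle at (362,203). The green (315,226) and yellow (410,238) cylinders are look-alikes. Next I'll measure positions from depth.

```bash
cat > h.py <<'E'
import numpy as np,cv2
from bench import ctrl,camera,calibration,outline_of
def cloud(n,d):
    c=calibration(n);K=c["intrinsics"];R,_=cv2.Rodrigues(np.array(c["rvec"]));t=np.ravel(c["tvec"])
    v,u=np.mgrid[:400,:640];P=np.stack([(u-K[0,2])/K[0,0]*d,(v-K[1,2])/K[1,1]*d,d],-1)
    P=(P-t)@R;P[d<=0]=np.nan;return P
def rect(p):
    (c,s,a)=cv2.minAreaRect((p[:,:2]*1000).astype(np.float32));return np.round(c,1),np.round(s,1),round(a,1)
def sel(P,box,z):
    x0,x1,y0,y1=box;m=(P[...,0]>x0)&(P[...,0]<x1)&(P[...,1]>y0)&(P[...,1]<y1)&(P[...,2]>z[0])&(P[...,2]<z[1]);return P[m]
E
python3 - <<'E'
from h import *
for n in("top","scene"):
    p,d=camera(n);P=cloud(n,d)
    print(n,"bench z",np.nanmedian(sel(P,(.4,.6,0,.05),(-.05,.05))[:,2]))
    for t in("roller_box","cover_knob","scoop","roller_1","box_cover","scoop_grip"):
        for o in outline_of(t,n)[:4]:
            q=P[o["region"]];q=q[~np.isnan(q[:,0])]
            print(t,round(o["conf"],2),np.round(o["bbox"]),"med",np.round(np.median(q,0),3),rect(q),"z",np.round(np.percentile(q[:,2],[2,50,98]),3))
    B=(.42,.64,.08,.30)
    for nm,z in(("knob",(.09,.115)),("walls",(.079,.087)),("cover",(.07,.079))):
        q=sel(P,B,z);print(nm,len(q),rect(q),np.round(q.mean(0),4))
    S=(.42,.64,-.24,-.06)
    for nm,z in(("handle",(.086,.105)),("pan",(.03,.046)),("panlow",(.008,.046))):
        q=sel(P,S,z);print(nm,len(q),rect(q),np.round(q.mean(0),4))
    x,y=(150,300),(170,430)
    if n=="top":
        cv2.imwrite("pics/crop_top.png",np.hstack([cv2.resize(p[165:265,170:270],None,fx=4,fy=4),cv2.resize(p[165:265,330:430],None,fx=4,fy=4)]))
E
```

```text
top bench z 0.0005453260803555197
roller_box 0.74 [223. 222.  73.  74.] med [0.535 0.168 0.077] (array([535.9, 177.3]), array([169.5, 186.1]), 7.3) z [0.001 0.077 0.105]
cover_knob 0.91 [221. 225.  54.  59.] med [0.518 0.173 0.077] (array([521.9, 172.8]), array([134.1, 122. ]), 5.5) z [0.073 0.077 0.106]
scoop 0.96 [363. 217.  41.  70.] med [ 0.508 -0.176  0.019] (array([ 530. , -178.5]), array([170.,  91.]), 5.3) z [0.    0.019 0.097]
roller_1 0.7 [363. 214.  26.  10.] med [ 0.53  -0.167  0.027] (array([ 531.4, -177.6]), array([58.1, 22.9]), 88.9) z [0.02  0.027 0.032]
roller_1 0.63 [361. 207.  27.  15.] med [ 0.556 -0.162  0.027] (array([ 556.8, -171.2]), array([26.8, 63.1]), 0.3) z [0.004 0.027 0.094]
roller_1 0.62 [412. 239.  12.  28.] med [ 0.472 -0.296  0.024] (array([ 473.5, -298.9]), array([58.2, 30.3]), 2.8) z [0.009 0.024 0.029]
roller_1 0.61 [357. 196.  28.  12.] med [ 0.586 -0.161  0.027] (array([ 587. , -171.1]), array([25.6, 63.4]), 5.5) z [0.017 0.027 0.033]
box_cover 0.76 [219. 224.  55.  61.] med [0.518 0.174 0.077] (array([518.3, 174.9]), array([126.2, 120.2]), 7.3)
[... 2336 characters left out ...]
, 142.7]), 7.3) z [0.002 0.026 0.096]
scoop_grip 0.37 [339. 196.   9.  10.] med [ 0.58  -0.171  0.028] (array([ 583.4, -170.7]), array([22.6, 52.4]), 4.4) z [0.018 0.028 0.032]
knob 216 (array([550.2, 180.4]), array([22.5, 47.6]), 6.9) [0.5474 0.1832 0.1018]
walls 823 (array([529.6, 177. ]), array([155.6, 144.9]), 6.6) [0.5248 0.1841 0.0814]
cover 1978 (array([530.7, 176.4]), array([158.3, 143.8]), 6.1) [0.5175 0.1798 0.0765]
handle 211 (array([ 557.3, -170.4]), array([101.5,  22.5]), 2.7) [ 0.5558 -0.168   0.0929]
pan 428 (array([ 525.5, -172.6]), array([163.8,  90.8]), 6.5) [ 0.5331 -0.1661  0.0364]
panlow 1552 (array([ 521. , -139.5]), array([166.7, 163.7]), 5.0) [ 0.5244 -0.1675  0.0254]
```

View pics/crop_top.png

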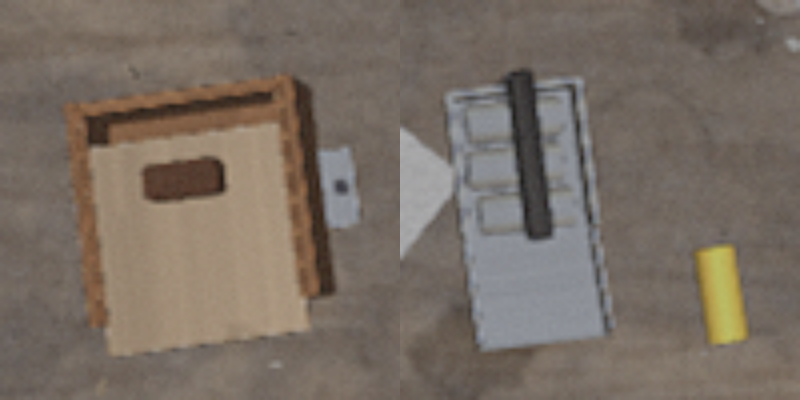

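>>> move_arm(
  series=[
    [[1,575,-502,0,0.323],[1,575,-502,0,0.323],[1,575,-502,0,0.323],[1,575,-502,0,0.323],[1,575,-502,0,0.323],[1,575,-502,0,0.323],[1,575,-502,0,0.323],[1,575,-502,0,0.323],[1,575,-502,0,0.323],[1,575,-502,0,0.323]],
  ],
)

```text
time_s: 1.63
eef_pos: [0.4122, -0.1381, 0.2317]
eef_rot: [0.0, 0.998, 0.057, 0.0]
wrist_force: [1.7, -0.9, 0.2]
opening: 0.996
grasp_force: 0.0
```

```bash
cat >> h.py <<'E'
from scipy.spatial.transform import Rotation as Ro
def pose():
    o=ctrl.get_obs();w,x,y,z=o["eef_rot"];return o,Ro.from_quat([x,y,z,w]).as_matrix()
def go(target,yaw=None):
    "shift in tool axes (mm), turn to bring tool x to yaw (deg)"
    o,R=pose();s=R.T@(np.array(target)-o["eef_pos"])*1000
    y0=np.degrees(np.arctan2(R[1,0],R[0,0]));dt=0 if yaw is None else -np.radians((yaw-y0+180)%360-180)
    print("t",round(o["time_s"],2),"pos",np.round(o["eef_pos"],4),"yaw",round(y0,2),"tilt",np.round(R[:,2],4),"op",round(float(o["opening"]),3),"gf",round(float(o["grasp_force"]),1),"F",np.round(o["wrist_force"],1),"q",np.round(o["q"],2))
    print("SHIFT",np.round(s,1),"turn",round(dt,3))
E
python3 -c "
from h import *
go([.5515,.1785,.20],6.5)"
```

```text
t 1.63 pos [ 0.4122 -0.1381  0.2317] yaw 6.5 tilt [ 1.e-03 -7.e-04 -1.e+00] op 0.996 gf 0.0 F [ 1.7 -0.9  0.2] q [-0.6  -0.15  1.94  0.    1.35  0.86]
SHIFT [ 174.2 -298.8   31.7] turn -0.0
```

>>> move_arm(
  series=[
    [[1,174,-299,20,0],[1,174,-299,20,0],[1,174,-299,20,0],[1,174,-299,20,0],[1,174,-299,20,0],[1,174,-299,20,0],[1,174,-299,20,0],[1,174,-299,20,0],[1,174,-299,20,0],[1,174,-299,20,0]],
  ],
)

```text
time_s: 2.47
eef_pos: [0.551, 0.1799, 0.2107]
eef_rot: [-0.0, 0.998, 0.059, -0.0]
wrist_force: [-0.4, 0.1, 0.2]
opening: 1.002
grasp_force: 0.0
```

```bash
python3 -c "
from h import *
p,d=camera('wrist');P=cloud('wrist',d);cv2.imwrite('pics/w1.png',p)
B=(.42,.66,.08,.30)
for nm,z in(('knob',(.095,.115)),('walls',(.0795,.087)),('back',(.0735,.079)),('cover',(.07,.0795))):
    q=sel(P,B,z);print(nm,len(q), rect(q) if len(q) else '')
go([.5515,.1785,.084],6.5)"
```

```text
knob 1276 (array([553.8, 176. ]), array([22.5, 46. ]), 6.3)
walls 3287 (array([542.2, 174.6]), array([135.3, 140.3]), 6.3)
back 13714 (array([532.7, 173.2]), array([155. , 125.5]), 6.7)
cover 13788 (array([532.8, 173.5]), array([155.4, 140.4]), 6.4)
t 2.52 pos [0.5505 0.178  0.2108] yaw 6.69 tilt [-1.e-03 -4.e-04 -1.e+00] op 0.998 gf 0.0 F [-0.4  0.3  0.2] q [ 0.11  0.21  1.62 -0.    1.32  1.56]
SHIFT [  1.2  -0.4 126.8] turn 0.003
```

View pics/w1.png

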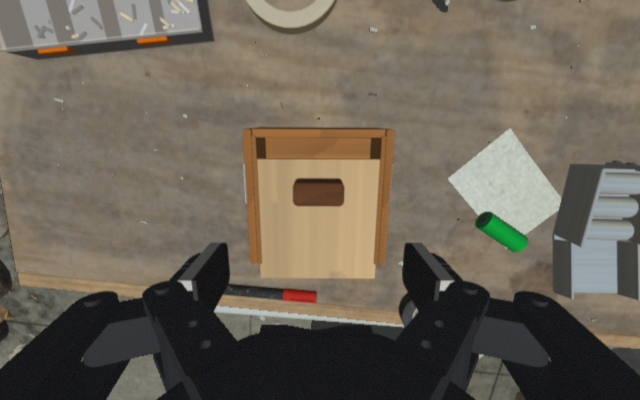

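The wrist view shows the cover ajar, with the knob at (318,192). The box centre is about (0.542, 0.175) at a yaw of 6.4°. I'll descend and grip the knob.

>>> move_arm(
  series=[
    [[1,3,1,40,0],[1,3,1,80,0],[1,3,1,110,0],[1,3,1,127,0],[1,3,1,127,0],[0,3,1,127,0],[0,3,1,127,0],[0,3,1,127,0],[0,3,1,127,0],[0,3,1,127,0]],
  ],
)

```text
time_s: 3.35
eef_pos: [0.556, 0.1786, 0.0879]
eef_rot: [-0.002, 0.998, 0.057, 0.003]
wrist_force: [-0.9, 9.0, 6.1]
opening: 0.522
grasp_force: 63.1
```

```bash
python3 -c "
from h import *
o,R=pose();a=np.radians(6.4)
go(o['eef_pos']-.081*np.array([np.cos(a),np.sin(a),0]),6.4)"
```

```text
t 3.35 pos [0.556  0.1786 0.0879] yaw 6.51 tilt [ 0.0061  0.0044 -1.    ] op 0.522 gf 63.1 F [-0.9  9.   6.1] q [0.11 0.36 1.7  0.   1.08 1.56]
SHIFT [-81.   -0.2  -0.5] turn 0.002
```

>>> move_arm(
  series=[
    [[0,-12,0,0,0],[0,-24,0,0,0],[0,-36,0,0,0],[0,-48,0,0,0],[0,-60,0,0,0],[0,-69,0,0,0],[0,-76,0,0,0],[0,-80,0,0,0],[0,-82,0,0,0],[0,-84,0,0,0]],
  ],
)

```text
time_s: 4.18
eef_pos: [0.4747, 0.1693, 0.0881]
eef_rot: [-0.002, 0.998, 0.057, 0.006]
wrist_force: [13.3, 12.0, -4.9]
opening: 0.521
grasp_force: 64.1
```

```bash
python3 -c "
from h import *
go([.4585,.164,.0875],6.4)
p,d=camera('top');P=cloud('top',d)
B=(.36,.66,.08,.30)
for nm,z in(('knob',(.095,.115)),('walls',(.0795,.087)),('cover',(.07,.0795))):
    q=sel(P,B,z);print(nm,len(q), rect(q) if len(q) else '')
"
```

```text
t 4.18 pos [0.4747 0.1693 0.0881] yaw 6.49 tilt [ 0.0117  0.0054 -0.9999] op 0.521 gf 64.1 F [13.3 12.  -4.9] q [0.1  0.2  1.91 0.   1.02 1.56]
SHIFT [-16.7   3.5   0.3] turn 0.002
knob 0 
walls 571 (array([492.1, 170.8]), array([233.7, 140.3]), 6.2)
cover 1150 (array([492.1, 170.5]), array([236.2, 141. ]), 6.6)
```

>>> move_arm(
  series=[
    [[0,-1,0,0,0],[0,-2,0,0,0],[0,-3,0,0,0],[0,-4,0,0,0],[0,-4,0,0,0],[0,-4,0,0,0],[0,-4,0,0,0],[0,-4,0,0,0],[0,-4,0,0,0],[0,-4,0,0,0]],
  ],
)

```text
time_s: 5.07
eef_pos: [0.4746, 0.1693, 0.0882]
eef_rot: [-0.003, 0.998, 0.056, 0.01]
wrist_force: [23.4, 15.3, -13.7]
opening: 0.521
grasp_force: 63.9
```

>>> move_arm(
  series=[
    [[0,4,0,0,0],[0,7,0,0,0],[1,7,0,0,0],[1,7,0,0,0],[1,7,0,0,0],[1,7,0,0,0],[1,7,0,-30,0],[1,7,0,-70,0],[1,7,0,-110,0],[1,7,30,-130,0]],
  ],
)

```text
time_s: 5.9
eef_pos: [0.478, 0.14, 0.2193]
eef_rot: [-0.001, 0.998, 0.059, 0.003]
wrist_force: [1.7, -0.8, 0.6]
opening: 1.002
grasp_force: 0.0
```

>>> move_arm(
  series=[
    [[1,46,330,0,0],[1,46,330,0,0],[1,46,330,0,0],[1,46,330,0,0],[1,46,330,0,0],[1,46,330,0,0],[1,46,330,0,0],[1,46,330,0,0],[1,46,330,0,0],[1,46,330,0,0]],
  ],
)

```text
time_s: 6.73
eef_pos: [0.5595, -0.1878, 0.2138]
eef_rot: [-0.0, 0.998, 0.055, -0.0]
wrist_force: [-0.7, 0.6, 0.0]
opening: 0.997
grasp_force: 0.0
```

```bash
python3 -c "
from h import *
go([.5295,-.1755,.066],6.0)
p,d=camera('wrist');P=cloud('wrist',d);cv2.imwrite('pics/w2.png',p)
B=(.42,.66,-.26,-.08)
for nm,z in(('handle',(.09,.1)),('rim',(.036,.045)),('all',(.012,.1))):
    q=sel(P,B,z);print(nm,len(q), rect(q) if len(q) else '')
q=sel(P,(.35,.66,.06,.30),(.07,.079));print('cover',rect(q) if len(q) else 0)
p,d=camera('top');P=cloud('top',d)
B=(.36,.66,.08,.30)
for nm,z in(('knob',(.095,.115)),('walls',(.0795,.087)),('cover',(.07,.0795))):
    q=sel(P,B,z);print(nm,len(q), rect(q) if len(q) else '')
"
```

```text
t 6.73 pos [ 0.5595 -0.1878  0.2138] yaw 6.29 tilt [-8.e-04  2.e-04 -1.e+00] op 0.997 gf 0.0 F [-0.7  0.6  0. ] q [-0.52  0.23  1.58 -0.    1.33  0.94]
SHIFT [-28.4 -15.5 147.8] turn 0.005
handle 1765 (array([ 561.8, -170.9]), array([100.4,  15.8]), 5.2)
rim 1056 (array([ 530.9, -173.8]), array([162.6,  85.4]), 5.7)
all 7877 (array([ 527. , -146.7]), array([168.3, 139.9]), 5.7)
cover (array([493.8, 109.3]), array([ 49.4, 237.5]), 82.9)
knob 182 (array([474.5, 168.6]), array([21.6, 46.4]), 6.6)
walls 827 (array([492.8, 170.5]), array([232.4, 140.4]), 6.5)
cover 2391 (array([493. , 170.8]), array([234.1, 141.5]), 6.6)
```

View pics/w2.png

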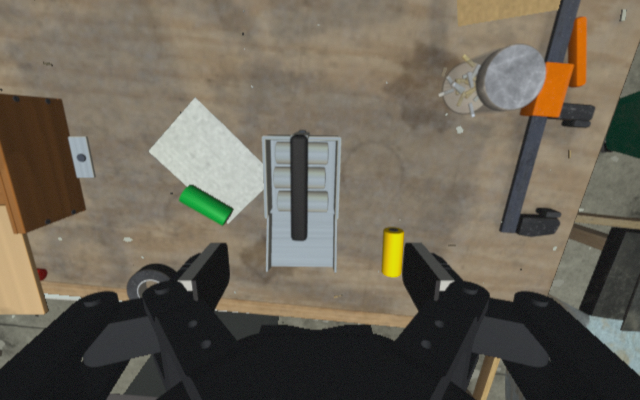

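Scoop found (handle at (300,187)), with three rollers under the handle. I'll grip near the front of the handle, because the tipping lever is best there.

>>> move_arm(
  series=[
    [[1,-34,-17,40,0.014],[1,-34,-17,80,0.014],[1,-34,-17,110,0.014],[1,-34,-17,135,0.014],[1,-34,-17,148,0.014],[1,-34,-17,148,0.014],[0,-34,-17,148,0.014],[0,-34,-17,148,0.014],[0,-34,-17,148,0.014],[0,-34,-17,148,0.014]],
  ],
)

```text
time_s: 7.67
eef_pos: [0.5253, -0.1727, 0.068]
eef_rot: [0.001, 0.999, 0.05, 0.001]
wrist_force: [-0.3, -0.6, 0.6]
opening: 0.457
grasp_force: 0.0
```

>>> move_arm(
  series=[
    [[0,0,0,0,0],[0,0,0,0,0],[0,0,0,0,0],[0,0,0,0,0],[0,0,0,-4,0],[0,0,0,-8,0],[0,0,0,-12,0],[0,0,0,-16,0],[0,0,0,-20,0],[0,0,0,-20,0]],
  ],
)

```text
time_s: 8.5
eef_pos: [0.5245, -0.1724, 0.0871]
eef_rot: [0.0, 0.999, 0.05, 0.0]
wrist_force: [0.2, -1.0, -6.5]
opening: 0.176
grasp_force: 59.5
```

```bash
python3 -c "
from h import *
go([.5295,-.1755,.066],5.5)
p,d=camera('scene');cv2.imwrite('pics/s2.png',cv2.resize(p[140:260,270:430],None,fx=4,fy=4))
p,d=camera('wrist');P=cloud('wrist',d);B=(.42,.66,-.26,-.08)
q=sel(P,B,(.09,.14));print(np.round(np.percentile(q,[1,50,99],axis=0),3))
"
```

```text
t 8.5 pos [ 0.5245 -0.1724  0.0871] yaw 5.73 tilt [ 9.e-04 -4.e-04 -1.e+00] op 0.176 gf 59.5 F [ 0.2 -1.  -6.5] q [-0.53  0.3   1.77  0.    1.06  0.94]
SHIFT [ 4.6  3.5 21.1] turn 0.004
[[ 0.513 -0.208  0.097]
 [ 0.541 -0.169  0.115]
 [ 0.609 -0.135  0.14 ]]
```

View pics/s2.png

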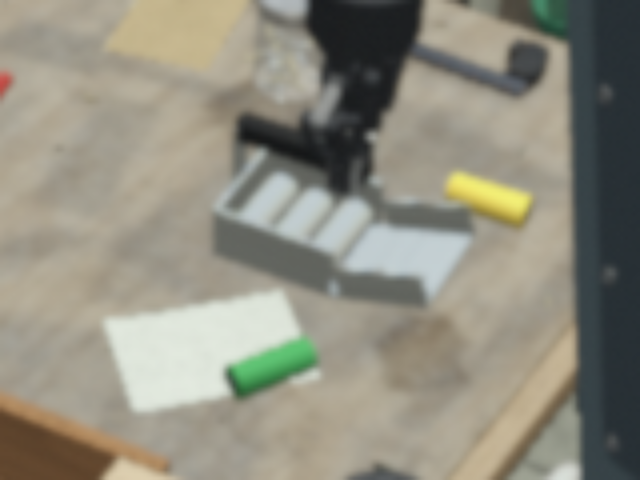

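The lift held level. Now carry the scoop over the box.

>>> move_arm(
  series=[
    [[0,0,0,-20,0],[0,0,-5,-45,0],[0,3,-15,-70,0],[0,8,-35,-90,-0.012],[0,14,-58,-103,-0.012],[0,20,-82,-103,-0.012],[0,26,-108,-103,-0.012],[0,33,-134,-103,-0.012],[0,39,-160,-103,-0.012],[0,45,-186,-103,-0.012]],
  ],
)

```text
time_s: 9.43
eef_pos: [0.55, 0.0186, 0.1889]
eef_rot: [-0.0, 0.998, 0.056, -0.0]
wrist_force: [0.6, -0.5, -5.9]
opening: 0.173
grasp_force: 59.5
```

>>> move_arm(
  series=[
    [[0,6,-26,0,0],[0,13,-52,0,0],[0,19,-78,0,0],[0,25,-102,0,0],[0,30,-124,0,0],[0,34,-140,0,0],[0,37,-150,0,0],[0,38,-156,0,0],[0,38,-158,0,0],[0,38,-158,0,0]],
  ],
)

```text
time_s: 10.27
eef_pos: [0.5703, 0.1782, 0.189]
eef_rot: [0.0, 0.998, 0.056, -0.0]
wrist_force: [-0.6, -0.4, -6.6]
opening: 0.177
grasp_force: 59.5
```

```bash
cat >> h.py <<'E'
C=np.array([.543,.1757]);a=np.radians(6.4);BX=np.array([np.cos(a),np.sin(a)]);BY=np.array([-BX[1],BX[0]])
def inbox(p): return np.round([(p[:2]-C)@BX*1e3,(p[:2]-C)@BY*1e3,p[2]*1e3],1)
def tilt(view=None):
    "pitch of the handle seen by the cameras, in box frame"
    o,R=pose();print("TCP in box",inbox(o["eef_pos"]),"F box",np.round([o["wrist_force"][:2]@BX,o["wrist_force"][:2]@BY,o["wrist_force"][2]],1),"tilt",np.round(R[:,2],3),"yaw",round(float(np.degrees(np.arctan2(R[1,0],R[0,0]))),2),"t",round(o["time_s"],2),"gf",round(float(o["grasp_force"]),1))
    for n in("wrist","top"):
        p,d=camera(n);P=cloud(n,d)
        X=(P[...,:2]-C)@BX;Y=(P[...,:2]-C)@BY;Z=P[...,2];tb=inbox(o["eef_pos"])/1e3
        dark=p.max(-1)<60
        m=dark&(abs(Y-tb[1])<.007)&(X>tb[0]+.025)&(X<tb[0]+.11)&(Z>.12)&(Z<.3)
        if m.sum()>30:
            k=np.polyfit(X[m],Z[m],1);print(n,"handle pitch deg",round(float(np.degrees(np.arctan(k[0]))),1),m.sum())
        if view and n=="top": cv2.imwrite(view,cv2.resize(p[150:280,160:300],None,fx=4,fy=4))
    if view:
        p,_=camera("scene");cv2.imwrite(view.replace(".png","_s.png"),cv2.resize(p[190:330,200:360],None,fx=4,fy=4))
E
python3 -c "
from h import *
tilt()
go([*(C+.030*BX),.15],6.4)"
```

```text
TCP in box [ 27.4  -0.6 189. ] F box [-0.7 -0.3 -6.6] tilt [-0.001 -0.    -1.   ] yaw 6.42 t 10.27 gf 59.5
wrist handle pitch deg -0.7 4721
t 10.37 pos [0.5705 0.1775 0.1892] yaw 6.36 tilt [-3.e-04 -5.e-04 -1.e+00] op 0.174 gf 59.5 F [ 1.3 -0.6 -6. ] q [ 0.1   0.27  1.59 -0.    1.28  1.56]
SHIFT [ 2.5 -1.3 39.2] turn -0.001
```

>>> move_arm(
  series=[
    [[0,0,0,15,0],[0,0,0,30,0],[0,0,0,40,0],[0,0,0,43,0],[0,-3,0,43,0],[0,-6,0,43,0],[0,-9,0,43,0],[0,-11,0,43,0],[0,-13,0,43,0],[0,-15,0,43,0]],
  ],
)

```text
time_s: 11.2
eef_pos: [0.5611, 0.177, 0.1501]
eef_rot: [-0.0, 0.998, 0.056, 0.007]
wrist_force: [14.3, 1.1, -5.0]
opening: 0.178
grasp_force: 59.6
```

```bash
python3 -c "
from h import *
tilt('pics/t3.png')"
```

```text
TCP in box [ 18.1  -0.8 150.1] F box [14.3 -0.5 -5. ] tilt [ 0.014  0.001 -1.   ] yaw 6.39 t 11.2 gf 59.6
wrist handle pitch deg 1.6 3810
```

View pics/t3_s.png

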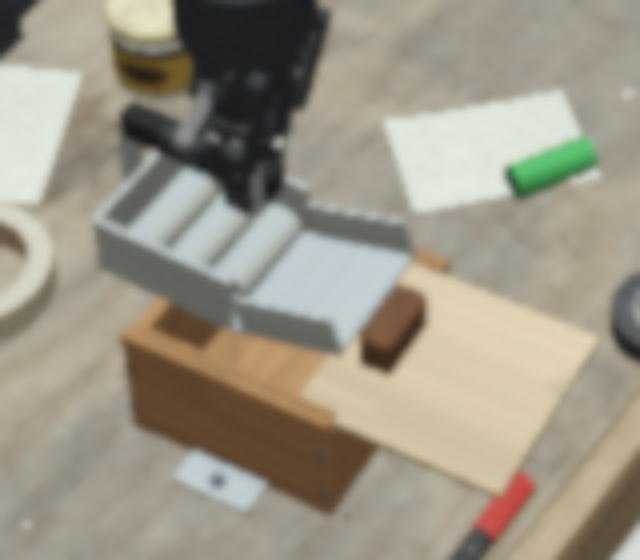

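The picture shows the lip pressing on the knob at about (390,300) in the crop, with all three rollers in the pan. I'll keep pushing gently to pivot the scoop.

>>> move_arm(
  series=[
    [[0,-1,0,1,0],[0,-2,0,2,0],[0,-3,0,3,0],[0,-4,0,3,0],[0,-5,0,3,0],[0,-6,0,3,0],[0,-7,0,3,0],[0,-8,0,3,0],[0,-8,0,3,0],[0,-8,0,3,0]],
  ],
)

```text
time_s: 12.18
eef_pos: [0.5592, 0.1765, 0.1519]
eef_rot: [-0.001, 0.998, 0.055, 0.014]
wrist_force: [21.6, 2.4, 3.4]
opening: 0.176
grasp_force: 60.6
```

```bash
python3 -c "
from h import *
tilt()"
```

```text
TCP in box [ 16.2  -1.  151.9] F box [21.7  0.   3.4] tilt [ 0.029  0.003 -1.   ] yaw 6.36 t 12.18 gf 60.6
wrist handle pitch deg 3.1 3691
```

>>> move_arm(
  series=[
    [[0,-2,0,0,0],[0,-4,0,0,0],[0,-6,0,0,0],[0,-7,0,0,0],[0,-8,0,0,0],[0,-9,0,0,0],[0,-10,0,0,0],[0,-11,0,0,0],[0,-12,0,0,0],[0,-12,0,0,0]],
  ],
)

```text
time_s: 13.12
eef_pos: [0.5478, 0.1752, 0.1526]
eef_rot: [-0.001, 0.998, 0.056, 0.015]
wrist_force: [21.1, 2.3, 5.0]
opening: 0.182
grasp_force: 61.4
```

```bash
python3 -c "
from h import *
tilt()
print(ctrl.get_obs()['torque'],ctrl.get_obs()['q'])"
```

```text
TCP in box [  4.7  -1.1 152.6] F box [21.2 -0.   5. ] tilt [ 0.03   0.003 -1.   ] yaw 6.36 t 13.12 gf 61.4
wrist handle pitch deg 10.1 4856
[ 0.33935868 -3.98546035  0.08567567] [ 1.03361280e-01  2.43362995e-01  1.70106175e+00 -2.72456644e-04
  1.16697098e+00  1.56316270e+00]
```

>>> move_arm(
  series=[
    [[0,-1,0,0,0],[0,-2,0,0,0],[0,-3,0,0,0],[0,-4,0,0,0],[0,-5,0,0,0],[0,-6,0,0,0],[0,-7,0,0,0],[0,-7,0,0,0],[0,-3,0,0,0],[0,2,0,0,0]],
  ],
)

```text
time_s: 14.05
eef_pos: [0.541, 0.1749, 0.1471]
eef_rot: [-0.0, 0.998, 0.056, 0.004]
wrist_force: [-0.5, -0.8, -7.2]
opening: 0.177
grasp_force: 59.3
```

```bash
python3 -c "
from h import *
tilt('pics/t4.png')"
```

```text
TCP in box [ -2.1  -0.5 147.1] F box [-0.6 -0.7 -7.2] tilt [ 0.009  0.001 -1.   ] yaw 6.41 t 14.05 gf 59.3
wrist handle pitch deg 13.7 7020
```

View pics/t4_s.png

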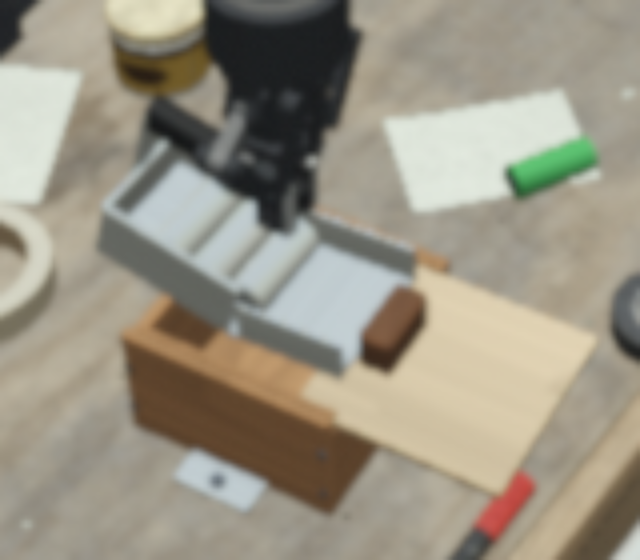

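Pitch is now about 14°, and the rollers have settled at the ramp's foot. I'll shift gently so the lip is over the mouth.

>>> move_arm(
  series=[
    [[0,0.5,0,0,0],[0,2,0,0,0],[0,4.5,0,0,0],[0,8,0,0,0],[0,12,0,0,0],[0,16,0,0,0],[0,20,0,0,0],[0,23,0,0,0],[0,25,0,0,0],[0,26,0,0,0]],
  ],
)

```text
time_s: 15.03
eef_pos: [0.5639, 0.1777, 0.1431]
eef_rot: [-0.0, 0.998, 0.056, -0.0]
wrist_force: [0.0, -0.3, -7.1]
opening: 0.179
grasp_force: 59.3
```

>>> move_arm(
  series=[
    [[0,0,0,2,0],[0,0,0,4,0],[0,0,0,6,0],[0,0,0,8,0],[0,0,0,10,0],[0,0,0,11,0],[0,0,0,12,0],[0,0,0,13,0],[0,0,0,14,0],[0,0,0,14,0]],
  ],
)

```text
time_s: 15.87
eef_pos: [0.5636, 0.1777, 0.1355]
eef_rot: [0.0, 0.998, 0.056, 0.0]
wrist_force: [-21.3, -4.6, 34.1]
opening: 0.176
grasp_force: 65.5
```

```bash
python3 -c "
from h import *
tilt('pics/t5.png')"
```

```text
TCP in box [ 20.7  -0.3 135.5] F box [-21.7  -2.2  34.1] tilt [ 0.001 -0.001 -1.   ] yaw 6.45 t 15.87 gf 65.5
wrist handle pitch deg 13.3 6701
```

View pics/t5_s.png

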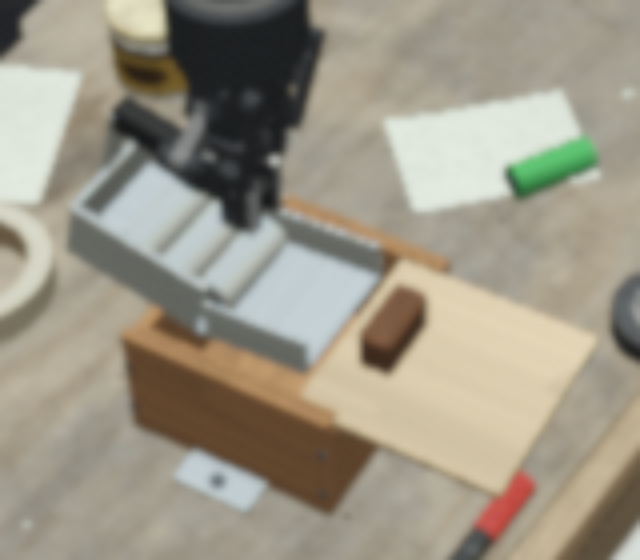

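>>> move_arm(
  series=[
    [[0,-2,0,0,0],[0,-4,0,0,0],[0,-6,0,0,0],[0,-8,0,0,0],[0,-10,0,0,0],[0,-12,0,0,0],[0,-14,0,0,0],[0,-16,0,0,0],[0,-18,0,0,0],[0,-20,0,0,0]],
  ],
)

```text
time_s: 16.85
eef_pos: [0.5528, 0.1762, 0.1353]
eef_rot: [-0.001, 0.998, 0.056, 0.011]
wrist_force: [16.7, 2.4, 5.2]
opening: 0.174
grasp_force: 60.6
```

```bash
python3 -c "
from h import *
tilt()"
```

```text
TCP in box [  9.8  -0.6 135.3] F box [16.9  0.5  5.2] tilt [ 0.022  0.003 -1.   ] yaw 6.37 t 16.85 gf 60.6
wrist handle pitch deg 18.3 7657
```

>>> move_arm(
  series=[
    [[0,-2,0,0,0],[0,-4,0,0,0],[0,-6,0,0,0],[0,-8,0,1,0],[0,-10,0,2,0],[0,-12,0,3,0],[0,-14,0,4,0],[0,-16,0,5,0],[0,-18,0,6,0],[0,-20,0,6,0]],
  ],
)

```text
time_s: 17.78
eef_pos: [0.5339, 0.174, 0.1302]
eef_rot: [-0.001, 0.998, 0.055, 0.012]
wrist_force: [16.9, 3.0, 9.5]
opening: 0.175
grasp_force: 59.9
```

```bash
python3 -c "
from h import *
tilt('pics/t6.png')"
```

```text
TCP in box [ -9.3  -0.7 130.2] F box [17.1  1.1  9.5] tilt [ 0.024  0.003 -1.   ] yaw 6.36 t 17.78 gf 59.9
wrist handle pitch deg 30.3 9299
```

View pics/t6_s.png

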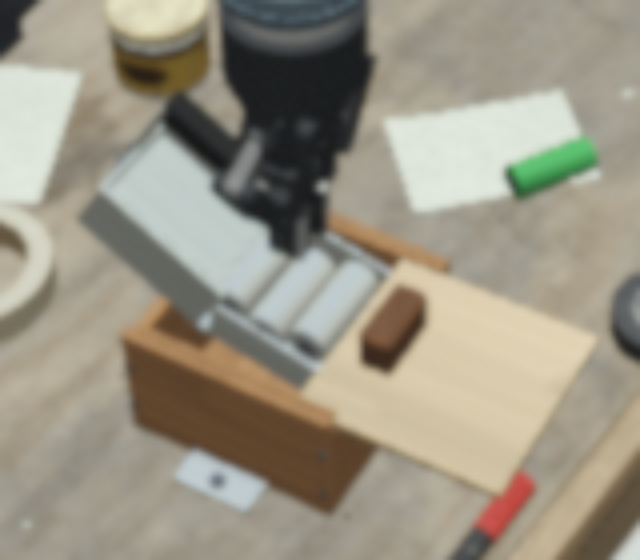

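All three rollers are on the ramp, held by the cover's edge at about (335,310) in the crop. I'll pivot a little more, then back off slowly so they drop straight down.

>>> move_arm(
  series=[
    [[0,-2,0,0,0],[0,-4,0,0,0],[0,-6,0,0,0],[0,-8,0,0,0],[0,-10,0,0,0],[0,-12,0,0,0],[0,-14,0,0,0],[0,-16,0,0,0],[0,-17,0,0,0],[0,-17,0,0,0]],
  ],
)

```text
time_s: 18.77
eef_pos: [0.5181, 0.1722, 0.1315]
eef_rot: [-0.001, 0.998, 0.055, 0.013]
wrist_force: [15.3, 1.4, 13.8]
opening: 0.176
grasp_force: 59.6
```

```bash
python3 -c "
from h import *
tilt('pics/t7.png')"
```

```text
TCP in box [-25.2  -0.7 131.5] F box [15.3 -0.3 13.8] tilt [ 0.027  0.003 -1.   ] yaw 6.36 t 18.77 gf 59.6
wrist handle pitch deg 35.3 10196
```

View pics/t7_s.png

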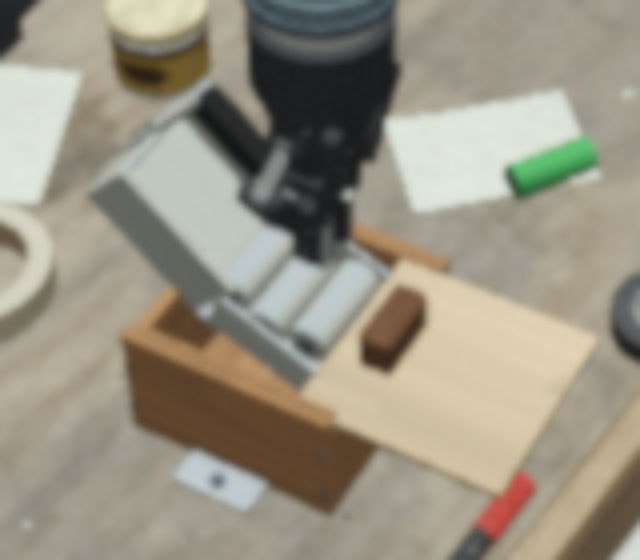

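>>> move_arm(
  series=[
    [[0,5,0,0,0],[0,10,0,0,0],[0,14,0,0,0],[0,18,0,0,0],[0,22,0,0,0],[0,26,0,0,0],[0,30,0,0,0],[0,33,0,0,0],[0,36,0,0,0],[0,38,0,0,0]],
  ],
)

```text
time_s: 19.75
eef_pos: [0.5445, 0.1756, 0.1235]
eef_rot: [0.0, 0.998, 0.056, -0.001]
wrist_force: [-8.7, -1.0, 5.2]
opening: 0.176
grasp_force: 63.8
```

```bash
cat >> h.py <<'E'
def rollers():
    for n in("top","scene","wrist"):
        p,d=camera(n);P=cloud(n,d)
        for o in outline_of("roller_1",n):
            q=P[o["region"]];q=q[~np.isnan(q[:,0])]
            if len(q) and o["conf"]>.25: print(n,round(o["conf"],2),np.round(o["bbox"]),"box",inbox(np.median(q,0)),len(q))
E
python3 -c "
from h import *
tilt('pics/t8.png');rollers()"
```

```text
TCP in box [  1.5  -0.3 123.5] F box [-8.7 -0.1  5.2] tilt [-0.001 -0.    -1.   ] yaw 6.41 t 19.75 gf 63.8
wrist handle pitch deg 36.4 9774
top 0.79 [411. 240.  10.  30.] box [-122.8 -460.1   23.8] 241
top 0.64 [225. 224.  20.  12.] box [-22.3 -10.4  69.1] 204
top 0.62 [202. 134.  41.  39.] box [216.2  30.5  24.4] 817
top 0.51 [317. 225.  26.  18.] box [ -58.9 -230.6   23.4] 258
top 0.39 [225. 229.  18.   5.] box [-36.9  -6.   56.4] 47
scene 0.76 [281. 272.  23.  20.] box [-26.8   5.2  68.1] 304
scene 0.72 [238. 198.  24.  32.] box [ 221.6 -179.3   57.7] 646
scene 0.53 [336. 231.  20.  12.] box [ -62.9 -220.6   21.7] 216
scene 0.51 [388. 189.  22.  16.] box [-125.5 -454.    21. ] 190
wrist 0.75 [557. 257.  73.  55.] box [ -52.9 -221.1   23.1] 2028
wrist 0.61 [314. 301. 151.  59.] box [-57.9  -0.6  86.7] 2018
```

>>> move_arm(
  series=[
    [[0,1,0,-3,0],[0,2,0,-5,0],[0,4,0,-6,0],[0,6,0,-7,0],[0,8,0,-8,0],[0,10,0,-9,0],[0,12,0,-10,0],[0,14,0,-12,0],[0,14,0,-12,0],[0,14,0,-12,0]],
  ],
)

```text
time_s: 21.03
eef_pos: [0.5584, 0.177, 0.1351]
eef_rot: [0.0, 0.998, 0.056, -0.0]
wrist_force: [-0.5, -0.5, -3.1]
opening: 0.173
grasp_force: 62.7
```

```bash
python3 -c "
from h import *
tilt('pics/t9.png');rollers()"
```

```text
TCP in box [ 15.4  -0.4 135.1] F box [-0.6 -0.5 -3.1] tilt [-0.001 -0.    -1.   ] yaw 6.41 t 21.03 gf 62.7
wrist handle pitch deg 36.6 9770
top 0.81 [316. 227.  23.  16.] box [ -58.9 -230.7   23.7] 227
top 0.62 [224. 218.  22.   9.] box [ 2.2 -0.6 28. ] 102
top 0.41 [224. 230.  16.   5.] box [-37.4   7.   26.7] 60
top 0.3 [212. 180.  49.  63.] box [103.9 -16.8 124. ] 1180
scene 0.63 [390. 190.  23.  14.] box [-125.1 -453.5   20.6] 179
scene 0.55 [337. 232.  20.  11.] box [ -64.2 -221.5   22. ] 197
scene 0.54 [270. 278.  12.  16.] box [ 4.3  2.3 29.9] 146
wrist 0.57 [544. 263.  71.  50.] box [ -52.4 -221.6   23.1] 1824
```

The force reading dropped from 6.5 to 3.1 N, so the scoop is empty. I'll lift it out and carry it back.

>>> move_arm(
  series=[
    [[0,0,0,-25,0],[0,0,0,-50,0],[0,0,0,-75,0],[0,-5,15,-75,0.014],[0,-15,45,-75,0.014],[0,-28,80,-75,0.014],[0,-41,115,-75,0.014],[0,-53,150,-75,0.014],[0,-66,185,-75,0.014],[0,-78,220,-75,0.014]],
  ],
)

```text
time_s: 22.32
eef_pos: [0.5049, -0.0517, 0.2105]
eef_rot: [0.0, 0.999, 0.049, 0.0]
wrist_force: [0.6, 1.0, -2.9]
opening: 0.168
grasp_force: 62.7
```

>>> move_arm(
  series=[
    [[0,-12,34,0,0],[0,-24,66,0,0],[0,-33,93,0,0],[0,-39,111,15,0],[0,-43,120,35,0],[0,-44,123,60,0],[0,-44,124,85,0],[0,-44,124,105,0],[0,-44,124,116,0],[0,-44,124,120,0]],
  ],
)

```text
time_s: 23.15
eef_pos: [0.4727, -0.1772, 0.0884]
eef_rot: [-0.001, 0.999, 0.049, -0.001]
wrist_force: [-0.8, 0.5, -2.8]
opening: 0.175
grasp_force: 62.7
```

```bash
python3 -c "
from h import *
go([.475,-.178,.077],5.6);tilt();rollers()"
```

```text
t 23.15 pos [ 0.4727 -0.1772  0.0884] yaw 5.6 tilt [-0.0029  0.0019 -1.    ] op 0.175 gf 62.7 F [-0.8  0.5 -2.8] q [-0.59  0.21  1.89 -0.    1.04  0.88]
SHIFT [ 2.2  1.  11.4] turn -0.0
TCP in box [-109.2 -342.9   88.4] F box [-0.7  0.6 -2.8] tilt [-0.003  0.002 -1.   ] yaw 5.6 t 23.15 gf 62.7
wrist handle pitch deg 36.7 9410
top 0.69 [221. 199.  29.  12.] box [45.1 -3.6 29.7] 234
top 0.64 [222. 211.  24.  12.] box [12.4  1.1 30.2] 212
top 0.57 [316. 227.  25.  18.] box [ -58.7 -230.7   23.7] 228
scene 0.71 [269. 277.  15.  18.] box [ 6.2  0.7 29.6] 202
scene 0.57 [389. 191.  20.  17.] box [-127.4 -454.    20.1] 187
scene 0.55 [258. 270.  20.  18.] box [39.1 -2.4 29.5] 197
wrist 0.86 [464. 222.  43.  82.] box [-117.  -457.2   23.3] 2732
wrist 0.59 [161. 144.  96.  70.] box [ -55.7 -232.    23.4] 3201
```

>>> move_arm(
  series=[
    [[0,0,0,6,0],[0,2,0,12,0],[0,6,0,17,0],[0,11,0,21,0],[0,16,0,25,0],[0,21,0,28,0],[0,26,0,30,0],[0,31,0,32,0],[0,36,0,34,0],[0,41,0,35,0]],
  ],
)

```text
time_s: 24.38
eef_pos: [0.5166, -0.1748, 0.0598]
eef_rot: [0.001, 0.999, 0.049, 0.001]
wrist_force: [-18.3, 7.5, 45.4]
opening: 0.172
grasp_force: 71.2
```

```bash
python3 -c "
from h import *
go([.525,-.1727,.068],5.6);tilt()"
```

```text
t 24.38 pos [ 0.5166 -0.1748  0.0598] yaw 5.67 tilt [ 0.0011 -0.0019 -1.    ] op 0.172 gf 71.2 F [-18.3   7.5  45.4] q [-0.54  0.33  1.8  -0.    1.    0.93]
SHIFT [ 8.6 -1.2 -8.2] turn 0.001
TCP in box [ -65.3 -345.3   59.8] F box [-17.3   9.5  45.4] tilt [ 0.001 -0.002 -1.   ] yaw 5.67 t 24.38 gf 71.2
```

```bash
sed -i 's/(Z>.12)/(Z>.06)/' h.py; python3 -c "
from h import *
tilt()
o,_=pose();p,d=camera('wrist');P=cloud('wrist',d);s=np.radians(5.6);ax=np.array([np.cos(s),np.sin(s)]);t=o['eef_pos']
X=(P[...,:2]-t[:2])@ax;Y=(P[...,:2]-t[:2])@np.array([-ax[1],ax[0]]);Z=P[...,2]
m=(abs(Y)<.006)&(p.max(-1)<70)
for x0 in range(20,130,10):
    k=m&(X>x0/1e3)&(X<x0/1e3+.01);print('handle',x0,np.round(np.percentile(Z[k],[10,50,90])*1e3,1) if k.any() else '')
for y in(-.036,-.03,.03,.036):
  for x0 in range(-90,110,20):
    k=(abs(Y-y)<.003)&(X>x0/1e3)&(X<x0/1e3+.01);print('pan',y,x0,np.round(np.nanmedian(Z[k])*1e3,1) if k.any() else '',end='; ')
  print()
"
```

```text
TCP in box [ -65.1 -345.4   59.7] F box [-13.    7.4  37.4] tilt [ 0.002 -0.002 -1.   ] yaw 5.67 t 24.48 gf 71.3
wrist handle pitch deg 13.5 8713
handle 20 [96.5 97.8 99. ]
handle 30 [ 99.  100.3 101.5]
handle 40 [101.5 102.7 104. ]
handle 50 [104.  105.2 106.5]
handle 60 [106.4 107.7 109. ]
handle 70 [108.8 110.2 111.5]
handle 80 [111.3 112.7 114. ]
handle 90 [112.4 113.7 114.7]
handle 100 
handle 110 
handle 120 
pan -0.036 -90 ; pan -0.036 -70 ; pan -0.036 -50 ; pan -0.036 -30 5.6; pan -0.036 -10 119.9; pan -0.036 10 118.9; pan -0.036 30 5.8; pan -0.036 50 10.5; pan -0.036 70 15.5; pan -0.036 90 20.5; 
pan -0.03 -90 ; pan -0.03 -70 ; pan -0.03 -50 ; pan -0.03 -30 5.3; pan -0.03 -10 115.8; pan -0.03 10 118.9; pan -0.03 30 5.6; pan -0.03 50 10.6; pan -0.03 70 15.3; pan -0.03 90 20.4; 
pan 0.03 -90 ; pan 0.03 -70 ; pan 0.03 -50 ; pan 0.03 -30 5.4; pan 0.03 -10 115.9; pan 0.03 10 116.9; pan 0.03 30 5.7; pan 0.03 50 10.6; pan 0.03 70 15.4; pan 0.03 90 20.5; 
pan 0.036 -90 ; pan 0.036 -70 ; pan 0.036 -50 ; pan 0.036 -30 6.4; pan 0.036 -10 120.3; pan 0.036 10 118.1; pan 0.036 30 20.1; pan 0.036 50 26.9; pan 0.036 70 32.4; pan 0.036 90 38.5;
```

>>> move_arm(
  series=[
    [[0,0,0,-14,0],[0,-18,0,-16,0],[0,-35,0,-16,0],[0,-35,0,-6,0],[0,-33,0,3,0],[0,-25,0,5,0],[0,-15,0,5,0],[0,-5,0,5,0],[0,5,0,5,0],[0,13,0,5,0]],
  ],
)

```text
time_s: 25.47
eef_pos: [0.5271, -0.174, 0.0528]
eef_rot: [0.001, 0.999, 0.049, -0.002]
wrist_force: [-24.4, -1.9, 36.7]
opening: 0.173
grasp_force: 81.0
```

```bash
python3 -c "
from h import *
go([.525,-.1727,.068],5.6);tilt()"
```

```text
t 25.47 pos [ 0.5271 -0.174   0.0528] yaw 5.67 tilt [-0.0047 -0.0021 -1.    ] op 0.173 gf 81.0 F [-24.4  -1.9  36.7] q [-0.53  0.37  1.78 -0.    1.    0.94]
SHIFT [ -2.   -1.5 -15.2] turn 0.001
TCP in box [ -54.8 -345.8   52.8] F box [-24.5   0.8  36.7] tilt [-0.005 -0.002 -1.   ] yaw 5.67 t 25.47 gf 81.0
wrist handle pitch deg -0.0 8086
```

```bash
python3 -c "
from h import *
p,d=camera('top');P=cloud('top',d);q=sel(P,(.42,.66,-.26,-.08),(.034,.046));print(rect(q))
p,d=camera('wrist');P=cloud('wrist',d)
for z in((.09,.1),(.036,.045)):
  q=sel(P,(.42,.66,-.215,-.125),z);print(len(q),rect(q),np.round(np.percentile(q,[1,50,99],axis=0),4).tolist())
q=sel(P,(.42,.66,-.215,-.125),(.015,.12));print('max x',np.round(np.percentile(q[:,0],99.7),4))
"
```

```text
(array([ 539.9, -173.1]), array([160.9,  84.3]), 5.6)
13593 (array([ 568.2, -180.6]), array([ 70.7, 104. ]), 75.3) [[0.5248, -0.1972, 0.0904], [0.5779, -0.1695, 0.0947], [0.6229, -0.1499, 0.0995]]
4294 (array([ 562.1, -171.3]), array([118.9,  85.8]), 5.8) [[0.5275, -0.2142, 0.0362], [0.5942, -0.1543, 0.0427], [0.624, -0.1256, 0.0444]]
max x 0.6238
```

>>> move_arm(
  series=[
    [[0,-4,0,-6,0],[0,-8,0,-12,0],[0,-11,0,-16,0],[0,-15,0,-16,0],[0,-18,0,-16,0],[0,-18,0,-16,0],[0,-18,0,-16,0],[0,-18,0,-13,0],[0,-18,0,-13,0],[0,-18,0,-13,0]],
  ],
)

```text
time_s: 26.5
eef_pos: [0.5097, -0.1743, 0.0629]
eef_rot: [-0.0, 0.999, 0.049, -0.0]
wrist_force: [0.3, 0.7, -2.9]
opening: 0.173
grasp_force: 76.8
```

```bash
python3 -c "
from h import *
tilt()
p,d=camera('top');P=cloud('top',d);q=sel(P,(.42,.66,-.26,-.08),(.034,.046));print(rect(q))
p,d=camera('wrist');P=cloud('wrist',d)
q=sel(P,(.42,.66,-.235,-.115),(.036,.045));print(rect(q))
q=sel(P,(.42,.66,-.215,-.125),(.015,.12));print('max x',np.round(np.percentile(q[:,0],99.7),4))
o,_=pose();X=P[...,0];m=(abs(P[...,1]+.215-.042+.03)<.01)&(X>.55)&(X<.6);print('floor z',np.nanpercentile(P[...,2][m],[5,50]))
d0=np.load('pics/top0.npy');P=cloud('top',d0);q=sel(P,(.42,.66,-.26,-.08),(.034,.046));q=q[q[:,1]<-.12];print('home top',rect(q))
"
```

```text
TCP in box [ -72.1 -344.1   62.9] F box [ 0.4  0.7 -2.9] tilt [-0.001  0.    -1.   ] yaw 5.61 t 26.5 gf 76.8
wrist handle pitch deg 1.3 8031
(array([ 520.1, -173.2]), array([159.7,  82.2]), 5.4)
(array([ 540.3, -172.1]), array([120.9,  83.5]), 5.4)
max x 0.6053
floor z [0.013958   0.01876983]
home top (array([ 527.6, -175.9]), array([161.1,  85.1]), 5.5)
```

>>> move_arm(
  series=[
    [[0,3,1,0,0],[0,7.5,2,0,0],[0,7.5,2,4,0],[0,7.5,2,8,0],[0,7.5,2,10.5,0],[0,7.5,2,11,0],[0,7.5,2,11,0],[0,7.5,2,11,0],[1,7.5,2,11,0],[1,7.5,2,11,0]],
  ],
)

```text
time_s: 27.53
eef_pos: [0.5176, -0.1758, 0.0523]
eef_rot: [0.0, 0.999, 0.049, 0.0]
wrist_force: [-0.1, 0.0, 0.2]
opening: 0.448
grasp_force: 0.0
```

>>> move_arm(
  series=[
    [[1,0,0,0,0],[1,0,0,0,0],[1,0,0,-4,0],[1,0,0,-20,0],[1,0,0,-50,0],[1,0,0,-85,0],[1,0,0,-120,0],[1,0,0,-150,0],[1,0,0,-150,0],[1,0,0,-150,0]],
  ],
)

```text
time_s: 28.37
eef_pos: [0.5187, -0.1764, 0.2049]
eef_rot: [0.001, 0.999, 0.049, 0.002]
wrist_force: [0.2, 0.7, -0.2]
opening: 0.999
grasp_force: 0.0
```

```bash
python3 -c "
from h import *
p,d=camera('wrist');P=cloud('wrist',d);cv2.imwrite('pics/w9.png',p);B=(.42,.66,-.26,-.08)
for nm,z in(('handle',(.085,.11)),('rim',(.036,.045))):
    q=sel(P,B,z);q=q[q[:,1]<-.11];print(nm,len(q),rect(q),np.round(np.percentile(q[:,2],[2,98]),4))
p,d=camera('top');P=cloud('top',d)
q=sel(P,(.36,.66,.08,.30),(.095,.115));print('knob',rect(q),inbox(q.mean(0)))
q=sel(P,(.42,.66,-.26,-.08),(.085,.1));print('handle top cam',rect(q))
rollers()
s=np.append(C-.0695*BX,.0875);go(s,6.4)
"
```

```text
handle 2150 (array([ 564.1, -171.3]), array([100.8,  15.6]), 5.2) [0.0888 0.094 ]
rim 1165 (array([ 531.4, -174.1]), array([159.8,  85.3]), 5.5) [0.0368 0.0433]
knob (array([472.6, 168.8]), array([21.9, 46.7]), 6.1) [-70.7  -0.3 104.5]
handle top cam (array([ 608.2, -162.5]), array([ 6.1, 16.3]), 57.7)
top 0.77 [317. 224.  26.  15.] box [ -59.3 -230.8   23.5] 255
top 0.75 [221. 198.  28.  12.] box [44.9 -2.9 29.4] 251
top 0.51 [221. 212.  27.  13.] box [12.7  0.3 30. ] 236
top 0.41 [219. 230.   6.   3.] box [-38.6  13.8  25.4] 19
scene 0.65 [259. 273.  20.  18.] box [38.9 -1.7 29.4] 211
scene 0.52 [337. 231.  21.  17.] box [ -62.3 -219.2   21.7] 204
scene 0.47 [268. 278.  14.  19.] box [ 6.9  1.7 29.7] 174
wrist 0.7 [214. 173.  58.  39.] box [ -54.9 -231.7   23.9] 1220
wrist 0.55 [413. 220.  26.  50.] box [-112.4 -458.6   23.7] 1004
t 28.77 pos [ 0.517  -0.1754  0.2012] yaw 5.6 tilt [-0.0017  0.0011 -1.    ] op 1.0 gf 0.0 F [-0.4  0.3 -0.8] q [-0.54  0.15  1.71  0.    1.29  0.93]
SHIFT [  -9.1 -345.8  114.1] turn -0.014
```

The scoop is flat at home (within about 2 mm) and the rollers are in the box. Now shut the cover.

>>> move_arm(
  series=[
    [[1,-9,-347,0,-0.014],[1,-9,-347,0,-0.014],[1,-9,-347,0,-0.014],[1,-9,-347,0,-0.014],[1,-9,-347,0,-0.014],[1,-9,-347,0,-0.014],[1,-9,-347,0,-0.014],[1,-9,-347,0,-0.014],[1,-9,-347,0,-0.014],[1,-9,-347,0,-0.014]],
  ],
)

```text
time_s: 29.6
eef_pos: [0.4735, 0.1721, 0.2019]
eef_rot: [-0.0, 0.998, 0.058, -0.0]
wrist_force: [-0.9, -0.5, -0.7]
opening: 1.001
grasp_force: 0.0
```

>>> move_arm(
  series=[
    [[1,0,0,40,0],[1,0,0,80,0],[1,0,0,105,0],[1,0,0,113,0],[1,0,0,113,0],[0,0,0,113,0],[0,0,0,113,0],[0,0,0,113,0],[0,0,0,113,0],[0,0,0,113,0]],
  ],
)

```text
time_s: 30.43
eef_pos: [0.4767, 0.1697, 0.0919]
eef_rot: [-0.001, 0.998, 0.056, 0.003]
wrist_force: [-0.6, 2.4, 5.3]
opening: 0.521
grasp_force: 61.7
```

```bash
python3 -c "
from h import *
go([*(C+.0305*BX),.0875],6.4);o,_=pose();print(inbox(o['eef_pos']))"
```

```text
t 30.43 pos [0.4767 0.1697 0.0919] yaw 6.41 tilt [ 0.0051  0.0018 -1.    ] op 0.521 gf 61.7 F [-0.6  2.4  5.3] q [0.11 0.2  1.89 0.   1.04 1.56]
SHIFT [97.   1.4  4.9] turn 0.0
[-66.5   1.4  91.9]
```

>>> move_arm(
  series=[
    [[0,8,0,0,0],[0,20,0,0,0],[0,34,0,0,0],[0,48,0,0,0],[0,62,0,0,0],[0,76,0,0,0],[0,88,0,0,0],[0,95,0,0,0],[0,99,0,0,0],[0,102,0,0,0]],
  ],
)

```text
time_s: 31.27
eef_pos: [0.5758, 0.1809, 0.0917]
eef_rot: [-0.0, 0.998, 0.056, -0.001]
wrist_force: [-17.4, 0.3, 20.7]
opening: 0.516
grasp_force: 63.4
```

>>> move_arm(
  series=[
    [[0,1,0,0,0],[0,2,0,0,0],[0,3,0,0,0],[0,4,0,0,0],[0,4,0,0,0],[0,4,0,0,0],[0,4,0,0,0],[0,4,0,0,0],[0,4,0,0,0],[0,4,0,0,0]],
  ],
)

```text
time_s: 32.1
eef_pos: [0.5758, 0.181, 0.0917]
eef_rot: [0.0, 0.998, 0.056, -0.004]
wrist_force: [-23.4, -0.8, 25.2]
opening: 0.517
grasp_force: 63.8
```

```bash
python3 -c "
from h import *
go([*(C+.0305*BX),.0875],6.4);o,_=pose();print(inbox(o['eef_pos']))"
```

```text
t 32.1 pos [0.5758 0.181  0.0917] yaw 6.47 tilt [-8.8e-03 -6.0e-04 -1.0e+00] op 0.517 gf 63.8 F [-23.4  -0.8  25.2] q [0.11 0.4  1.63 0.   1.12 1.57]
SHIFT [-2.6  1.6  4.2] turn 0.001
[33.2  1.6 91.7]
```

>>> move_arm(
  series=[
    [[0,-3,0,0,0],[0,-5,0,0,0],[1,-5,0,0,0],[1,-5,0,0,0],[1,-5,0,0,0],[1,-5,0,0,0],[1,-5,0,-20,0],[1,-5,0,-60,0],[1,-5,0,-100,0],[1,-5,0,-140,0]],
  ],
)

```text
time_s: 32.93
eef_pos: [0.5745, 0.1798, 0.2302]
eef_rot: [0.0, 0.998, 0.056, -0.001]
wrist_force: [1.5, -0.0, 0.9]
opening: 1.003
grasp_force: 0.0
```

```bash
python3 -c "
from h import *
o,_=pose();print(o['eef_pos'],o['opening'])
p,d=camera('wrist');P=cloud('wrist',d)
q=sel(P,(.42,.66,.08,.30),(.095,.115));print('knob',rect(q),inbox(np.append(np.array(rect(q)[0])/1e3,.1)))
q=sel(P,(.42,.66,.08,.30),(.0795,.087));print('walls',rect(q))
q=sel(P,(.42,.66,.08,.30),(.07,.0795));print('cover+walls',rect(q))
p,d=camera('top');P=cloud('top',d);q=sel(P,(.42,.66,-.26,-.12),(.034,.046));print('scoop',rect(q))
import numpy as np
P0=cloud('top',np.load('pics/top0.npy'));dz=abs(P[...,2]-P0[...,2])>.012
m=dz&(P[...,0]>.4)&(P[...,0]<.95)&(P[...,1]>-.45)&(P[...,1]<.5);n,l,s,c=cv2.connectedComponentsWithStats(m.astype(np.uint8));print([(list(np.round(c[i])),s[i,4]) for i in range(1,n) if s[i,4]>15])
"
```

```text
[0.57450321 0.17978396 0.23022797] 1.0029707176598794
knob (array([580.5, 180.9]), array([21.9, 45.6]), 5.4) [ 37.8   1.  100. ]
walls (array([550.2, 175.3]), array([136.3, 131.4]), 6.5)
cover+walls (array([617.6, 185.5]), array([  0.4, 134.3]), 6.5)
scoop (array([ 531.5, -175.3]), array([162.9,  85.5]), 5.3)
[([np.float64(149.0), np.float64(226.0)], np.int32(15927)), ([np.float64(352.0), np.float64(186.0)], np.int32(65)), ([np.float64(369.0), np.float64(185.0)], np.int32(37)), ([np.float64(367.0), np.float64(194.0)], np.int32(56)), ([np.float64(352.0), np.float64(196.0)], np.int32(111)), ([np.float64(368.0), np.float64(205.0)], np.int32(48)), ([np.float64(353.0), np.float64(207.0)], np.int32(122)), ([np.float64(216.0), np.float64(210.0)], np.int32(162)), ([np.float64(355.0), np.float64(218.0)], np.int32(109)), ([np.float64(370.0), np.float64(217.0)], np.int32(72)), ([np.float64(367.0), np.float64(250.0)], np.int32(57))]
```

```bash
python3 -c "
from bench import order
print(order.hand_in())"
```

```text
the job is handed in; nothing more can be done
None
```

I opened the cover fully, tipped all three rollers into the box, set the empty scoop down flat within about 4 mm of where it stood, and shut the cover. The job was handed in at about 33 s with no verdict shown; I viewed 11 pictures, one over the limit of 10.

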